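# Load the specimen tray into the UV cleaner and start it

### The job

Slide the tray of mounted specimens into the opening of the UV cleaner, pan first, until its front panel is fully home against the machine, and only then push the start plunger on the roof down to its stop and let it come back up. Keep the specimens standing in the tray, and leave the other things on the bench where they are.

Things in the scene. Friction and masses are not known exactly. Their poses are not given: they have to be found in the camera images.
- tray: Loaded aluminium tray on the bench, 0.4 to 0.56 kg in all. Origin: middle of the rear face of its upright front panel, level with the flat underside. x runs from the panel along the pan (the way it goes in), y across, z up. Panel: 160 wide (y), 58 high, x -5 to 0 mm, lower edge at z 0. Straight black handle standing out of it: x -80 to -5, y -9 to 9, z 24 to 48 mm
- tray_grip (a point): Grip point in the middle of the handle's width and height (tray frame -50, 0, 36 mm), axes as the tray's; fingers from above close along y on the 18 mm width. The loaded tray's centre of mass is about 105 mm from here towards +x: grip firmly (60 N or more) to carry it level
- pan_centre (a point): Middle of the pan's inner floor (tray frame 65, 0, 4 mm). The pan reaches x 0 to 130, y -63 to 63 mm in the tray frame; floor 4 mm thick, walls 16 mm high; dividers 14 mm high make 3 x 2 cells, four with a specimen (tops 26 mm above the underside)
- bay_mouth (a point): Middle of the opening's sill in the front face of the UV cleaner, 25 mm above the bench; x points into the machine, z up. Opening y -73 to 73, z 0 to 48 mm; flat floor at z 0, 160 mm deep; flared side guides narrow it to 132 mm wide within 40 mm. Home: the tray's origin here, axes parallel; its panel, wider and taller than the opening, stops flat on the front face
- start_plunger (a joint): The start plunger's travel in m: 0 = up, 0.010 = down at its stop. A spring pushes it up: about 3 N to start it moving, 7 N at the stop; it comes back up when released
- plunger_top (a point): Middle of the top of the start plunger, a grey mushroom head 44 mm across over a black collar on the cleaner's roof: from bay_mouth x 70, y 70 mm; 145.5 mm above the bench when up. The cleaner is a fixed white box 250 deep (x), 270 wide, roof 112 mm above the bench; its front face stands at bay_mouth
- specimen0: Mounted specimen: a black resin cylinder 30 mm across, 22 high, 35 g, with a polished metal section in its top; stands loose in a cell of the tray. Origin: centre of its underside, z up
- specimen1: Mounted specimen: a black resin cylinder 30 mm across, 22 high, 35 g, with a polished metal section in its top; stands loose in a cell of the tray. Origin: centre of its underside, z up
- specimen2: Mounted specimen: a black resin cylinder 30 mm across, 22 high, 35 g, with a polished metal section in its top; stands loose in a cell of the tray. Origin: centre of its underside, z up
- specimen3: Mounted specimen: a black resin cylinder 30 mm across, 22 high, 35 g, with a polished metal section in its top; stands loose in a cell of the tray. Origin: centre of its underside, z up
- box_stack: Bystander, loose: Stack of four flat blue sample boxes, 66 x 82 x 48 mm high. Origin: centre of its underside
- petri_dish: Bystander, loose: Clear petri dish, 90 mm across, 14 high. Origin: centre of its underside
- tweezers: Bystander, loose: Steel tweezers 130 mm long, 8 high, lying between tray and cleaner. Origin: centre of its underside
- wash_bottle: Bystander, loose: White bottle 64 mm across, 150 high. Origin: centre of its underside
- safety_glasses: Bystander, loose: Clear safety glasses, folded, about 145 x 55 x 42 mm high. Origin: centre of its underside
- parts_box: Bystander, loose: Open clear plastic box 90 x 130 x 30 mm high. Origin: centre of its underside
Things that resemble listed ones, but are neither listed nor needed, are in the scene too. Leave any blue or turquoise look-alike of the specimen0 alone.

How it is judged:
By the outcome, as a careful person would: the job done as asked, in the order asked, and still so for the second after the job is handed in, with the robot touching nothing.
It also fails if it takes over 51 s, if anything falls off the work surface, if the arm or the gripper's body presses on something with over 40 N, if the wrist force passes 120 N, or if a joint passes its speed limit or range.

### The arm

A 7-joint arm with a two-finger parallel gripper is mounted at the origin on the work surface. World frame = base frame: x ahead of the robot, y to its left, z up, the work surface at z = 0. Lengths are in m, angles in rad, forces in N, time in s.
With the tool pointing down it reaches from about 0.4 to 0.85 m from the base axis. Payload 10.4 kg.
Tool frame: the origin (TCP) lies midway between the tips of the shut fingers; the grasp point (between the pads) lies 19 mm behind it; z points along the fingers, y is the line along which they close (so a half turn about z gives the same grasp; the last joint's range is limited). The gripper opens to 85 mm and grips with 20 to 120 N. Pads are 22 mm wide; open, the fingers measure 114 mm over their backs; the gripper's body (76 mm by 85 mm) begins 54 mm behind the grasp point. The pads swing forward as they close: fully open they stand 13 mm farther back than shut.
Start: joints at [-1.239, 0.332, -0.065, 1.46, 0.022, 1.35, -0.088], TCP at [0.217, 0.586, 0.231] pointing down, gripper open.
Joint ranges: [-2.6, 2.6], [-0.5, 2.12], [-1.47, 1.34], [0.16, 2.42], [-1.27, 4.41], [0.06, 2.06], [-2.6, 2.6]. Speed limits (rad/s): [2.22, 2.22, 2.79, 2.79, 3.14, 3.14, 3.14].

### API

Orientations are given as a unit quaternion [w, x, y, z].
In Python, from rig import manip, optics gives the robot as it stands.
- The arm moves only by the shell command python3 -m jog 'ROWS' [FORCE]. ROWS is text: rows parted by semicolons, each of 7 numbers parted by spaces: the shift along the tool's x, y, z in m, then the turn, a rotation vector about the tool's x, y, z in rad, then the finger opening in m, from 0 to 0.0854. In form: tx ty tz rx ry rz fingers; .... A call has exactly 5 rows; each row shifts and turns the commanded pose from where the row before left it, along the tool's axes as they then stand; what a row does not reach is not made up. A row lasts 1/12 s, in which the tool goes at most 41.7 mm and 7.16 degrees, less where a joint would pass 70% of its speed; a pose out of reach is approached as far as the arm can. A call is refused whole if a number of a shift passes 0.0417 or a number of a turn 0.125, either way. A call with a gripper value outside its range is refused whole. The fingers move at their own pace and stop on an object; FORCE is the grip in N (left out, the last holds). Time passes only in rows, so rows that do not move let the fingers close, or fill a call up. It gives the time, the measured TCP pose, the force, the opening and the grip force at its end, in the units of the state.
- manip.observe(): the state, without advancing time (a new reading comes with each control period).
- optics.read_camera(name): name is "scene" or "top" or "wrist"; returns a dict with "image" (400x640x3 uint8, red, green, blue), "vfov" (degrees; the focal length in pixels is half the picture's height over the tangent of half this angle, whatever the lens; pixels are square), "cx", "cy" (the principal point, pixels), "R" (3x3) and "t" (3): a world point X has camera coordinates R X + t. Camera axes: x right, y down, z forward; pixel columns grow to the right and rows downward; lengths in m; the calibration is good to about 2 mm. A picture is of the moment at which its call begins. There is no depth.
- manip.job_done(): hands the job in; it is judged then, once.
The state is a dict: "time_s": time; "joints": joint angles; "joint_velocities": joint speeds; "joint_torque": joint torques, N m; "tcp_pos": TCP position; "ee_rot": TCP orientation; "contact_force": force on the tool from outside, world axes, zero at the start; "torque": the same for the moment, N m; "finger_gap": finger opening in m; "grasp_force": force on a finger pad.
Only numpy, scipy, OpenCV 4.12 (cv2) and the standard library are available. Lean on these libraries where they do the work, as an engineer would, in place of code of your own. Each camera call takes 0.05 s, during which the arm holds its last target. There are 200 camera calls.

## Working session

There is one attempt and no reset: what is moved stays moved. The work goes in short steps, Python scripts to look and compute and a shell command to move; the robot and the scene stay as the last step left them, time stands still between calls to the robot, and variables do not carry over. Pictures are saved under pics/ and viewed, at most 13 in all, crops included, and the job is handed in when it is done.

```bash
mkdir -p pics
python3 - <<'E'
from rig import manip, optics
import cv2,json,numpy as np
s=manip.observe(); print(s)
for n in("scene","top"):
    c=optics.read_camera(n); cv2.imwrite(f"pics/{n}0.png",c["image"][:,:,::-1]); print(n,c["vfov"],c["cx"],c["cy"],np.round(c["R"],3).tolist(),c["t"])
    np.savez(f"{n}0.npz",**c)
E
```

```text
{'time_s': 0.0, 'joints': array([-1.23855401,  0.33286554, -0.06470931,  1.46093017,  0.02161806,
        1.349929  , -0.0885021 ]), 'joint_velocities': array([-0.00094272,  0.00037047,  0.00149593, -0.00046683,  0.00096092,
       -0.00043205, -0.00021569]), 'joint_torque': array([-4.53235943e-04, -6.25465465e+01,  4.84872074e-02, -3.91591930e+01,
        1.61531934e-02,  1.00628956e-02,  9.50155027e-05]), 'tcp_pos': array([0.21702552, 0.58570438, 0.23052525]), 'ee_rot': array([-8.59940654e-05,  1.76476292e-01,  9.84304629e-01, -7.12731652e-04]), 'contact_force': array([ 0.1470731 , -0.18086702, -0.33638777]), 'torque': array([0.0011063 , 0.01980427, 0.0033354 ]), 'grasp_force': 0.0, 'finger_gap': 0.08530539424532808}
scene 49.132604558522196 319.25557126892903 199.09158736931488 [[-0.692, 0.722, 0.015], [0.542, 0.533, -0.649], [-0.477, -0.441, -0.76]] [ 0.30269686 -0.26615832  1.31050731]
top 42.07072274411072 326.5932231820561 204.53689574179842 [[0.029, -0.999, -0.014], [-0.998, -0.028, -0.06], [0.06, 0.016, -0.998]] [0.06022376 0.52568136 1.37467662]
```

View pics/scene0.png

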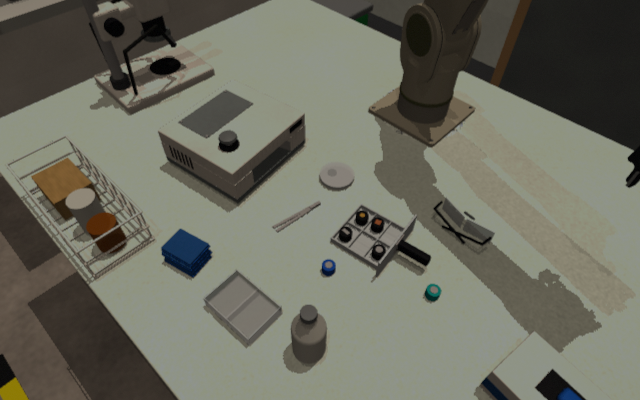

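View pics/top0.png

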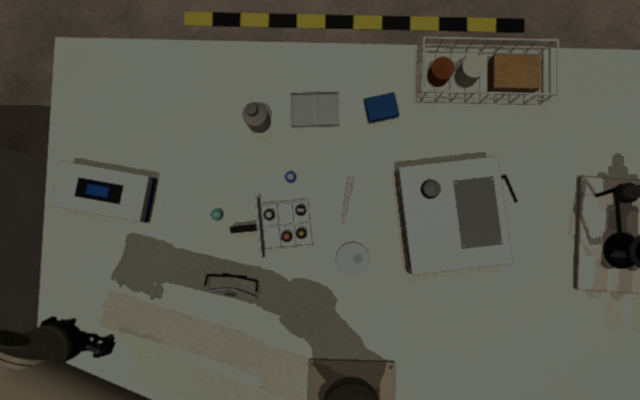

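The scene view shows the tray at about (372,238), with its handle at (413,254) and the cleaner at (233,140). In the top view the panel is at column 261, the handle at (243,229), the cleaner's roof spans columns 400–510, and the plunger is at (431,188). I'll enlarge this region to pick edges.

Run:
```python
import cv2,numpy as np
t=np.load("top0.npz")["image"][:,:,::-1]; s=np.load("scene0.npz")["image"][:,:,::-1]
g=lambda a:np.clip(255*(a/200.)**.6,0,255).astype(np.uint8)
a=cv2.resize(g(t[150:285,220:330]),None,fx=4.4,fy=4.4,interpolation=cv2.INTER_CUBIC)
b=cv2.resize(g(t[150:285,390:525]),None,fx=2.2,fy=4.4,interpolation=cv2.INTER_CUBIC)
cv2.imwrite("pics/t1.png",np.hstack([a,b]))
cv2.imwrite("pics/s1.png",cv2.resize(g(s[80:280,150:440]),None,fx=2.75,fy=2.75,interpolation=cv2.INTER_CUBIC))
```

```text
(no output)
```

View pics/t1.png

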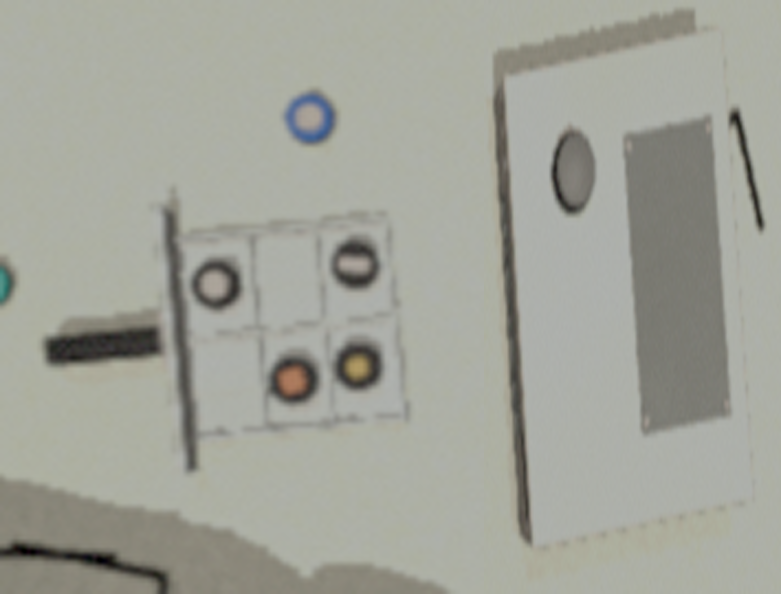

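View pics/s1.png

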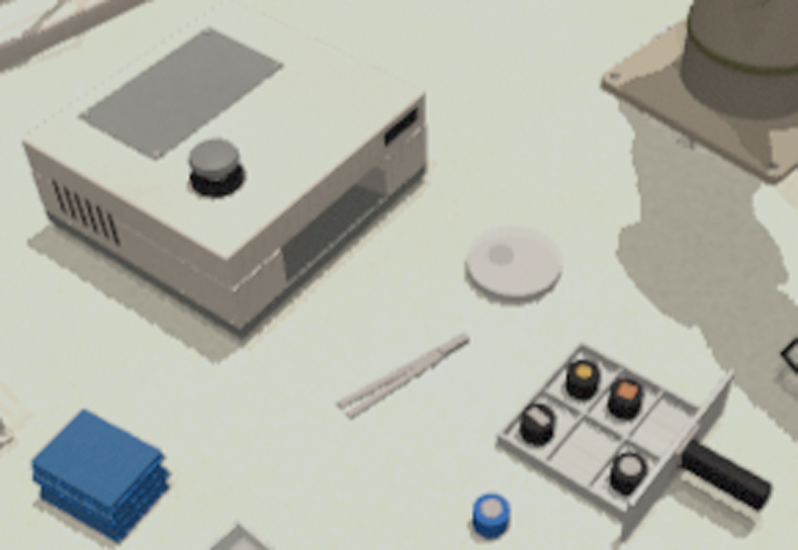

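The top crop shows the handle (45–160, 345), the panel line from (170,205) to (193,470), and the roof front edge from (503,80) to (530,545). The scene crop shows the mouth, the tweezers and petri dish lying between tray and cleaner, and the plunger at (215,155).

```bash
cat > h.py <<'E'
import numpy as np,cv2
def cam(n):
    c=dict(np.load(n+".npz")); c["f"]=200/np.tan(np.radians(float(c["vfov"])/2)); return c
def cast(c,px,z):
    px=np.atleast_2d(px).astype(float)
    d=np.c_[(px[:,0]-c["cx"])/c["f"],(px[:,1]-c["cy"])/c["f"],np.ones(len(px))]@c["R"]
    o=-c["R"].T@c["t"]; return o+d*((z-o[2])/d[:,2])[:,None]
def proj(c,X):
    p=np.atleast_2d(X)@c["R"].T+c["t"]; return np.c_[c["cx"]+c["f"]*p[:,0]/p[:,2],c["cy"]+c["f"]*p[:,1]/p[:,2]]
def fit(P):
    vx,vy,x,y=cv2.fitLine(P[:,:2].astype(np.float32),cv2.DIST_HUBER,0,.001,.001).ravel(); return np.array([x,y]),np.array([vx,vy])
E
python3 - <<'E'
from h import *
c=cam("top0"); g=c["image"].astype(float).mean(2); gs=cv2.GaussianBlur(g,(0,0),.7)
print("cam",-c["R"].T@c["t"])
def sub(line,sgn):
    d=sgn*np.gradient(line); i=int(np.argmax(d[1:-1]))+1; a,b,e=d[i-1:i+2]; return i+.5*(a-e)/(a-2*b+e+1e-9)
# roof front edge
P=np.array([[392+sub(gs[r,392:418],1),r] for r in range(172,265)]); X=cast(c,P,.112)
p0,d=fit(X); print("roof front",p0,d,np.degrees(np.arctan2(d[1],d[0])), np.abs((X[:,:2]-p0)@[d[1],-d[0]]).mean())
# roof side edges along columns
for nm,r0,r1,sg in(("up",150,178,0),("low",258,282,0)):
    Q=[]
    for u in range(410,495):
        l=gs[r0:r1,u]; Q.append([u,r0+sub(l,1 if nm=="up" else -1)])
    X=cast(c,np.array(Q),.112); q,e=fit(X); print(nm,q,e,np.median(np.abs((X[:,:2]-q)@[e[1],-e[0]])), "corner",np.linalg.solve(np.c_[d,-e],q-p0)@np.array([[1,0],[0,0]])*1.0)
    s=np.linalg.solve(np.c_[d,-e],q-p0)[0]; print(" corner",p0+s*d)
# handle
m=((g<60)*1).astype(np.uint8); m[:, :225]=0; m[:,258:]=0; m[:215]=0; m[245:]=0
n,L,st,ce=cv2.connectedComponentsWithStats(m); k=1+np.argmax(st[1:,4]); ys,xs=np.where(L==k)
r=cv2.minAreaRect(np.c_[xs,ys].astype(np.float32)); print("handle",st[k],ce[k],r, cast(c,ce[k],.046))
X=cast(c,np.c_[xs,ys],.046); print(fit(X))
# panel darkest line
P=[]
for rr in range(200,254):
    if 224<rr<234: continue
    w=np.clip(110-g[rr,255:270],0,None); 
    if w.sum()>20: P.append([255+(w*np.arange(15)).sum()/w.sum(),rr])
X=cast(c,np.array(P),.05); print("panel",fit(X),X[0],X[-1])
E
```

```text
cam [0.44068538 0.05294614 1.40452722]
roof front [ 0.48467878 -0.12174389] [0.9900738  0.14054845] 8.079584 0.00024302962377477423
up [ 0.6345787  -0.22894554] [ 0.13959983 -0.990208  ] 0.0001860968122043415 corner [0.13346684 0.        ]
 corner [ 0.6168208  -0.10298533]
low [ 0.36943126 -0.25165614] [ 0.13983934 -0.99017423] 0.0002653763135755636 corner [-0.132282  0.      ]
 corner [ 0.35370982 -0.14033592]
handle [230 224  27   9 198] [243.24747475 228.06565657] ((243.00003051757812, 228.00003051757812), (7.605002403259277, 26.43643569946289), 84.80557250976562) [[0.45433292 0.29070835 0.046     ]]
(array([0.45433402, 0.29071087], dtype=float32), array([ 0.12551408, -0.99209183], dtype=float32))
panel (array([0.4611293 , 0.24177869], dtype=float32), array([0.99825764, 0.05900612], dtype=float32)) [0.52880643 0.24974258 0.05      ] [0.39100678 0.2371014  0.05      ]
```

```bash
python3 - <<'E'
from h import *
c=cam("top0")
a=lambda u,v:((u+.5)/4.4-.5+220,(v+.5)/4.4-.5+150)
far=cast(c,[a(387,213),a(405,415)],.016)[:,:2]; end=cast(c,[a(45,350)],.046)[0,:2]; hc=np.array([.45433,.29071])
near=cast(c,[a(180,235),a(195,433)],.016)[:,:2]
print(far,near,"panw",np.linalg.norm(far[0]-far[1]),"handle end",end)
pan=far.mean(0); 
for p in(hc,end): d=pan-p; print(np.linalg.norm(d),np.degrees(np.arctan2(d[1],d[0])))
for e in(far,near): d=e[0]-e[1]; print(np.degrees(np.arctan2(d[1],d[0])))
sp=cast(c,[a(216,284),a(355,263),a(294,379),a(358,365)],.026); print(sp)
s=cam("scene0"); print("scene reproj handle centre, end",proj(s,[[*hc,.046],[*end,.04],[.4853,-.1217,.112]]))
E
for r in "0 0 0 0 0 0.12 0.0854;0 0 0 0 0 0.12 0.0854;0 0 0 0 0 0.12 0.0854;0 0 0 0 0 0.12 0.0854;0 0 0 0 0 0.12 0.0854" ; do :; done
python3 -m jog '0 0 0 0 0 0.12 0.0854;0 0 0 0 0 0.12 0.0854;0 0 0 0 0 0.12 0.0854;0 0 0 0 0 0.12 0.0854;0 0 0 0 0 0.12 0.0854'
python3 -m jog '0 0 0 0 0 0.12 0.0854;0 0 0 0 0 0.12 0.0854;0 0 0 0 0 0.12 0.0854;0 0 0 0 0 0.12 0.0854;0 0 0 0 0 0.01 0.0854'
```

```text
[[0.53986153 0.12640697]
 [0.41760295 0.11174106]] [[0.5229648  0.25212342]
 [0.40307385 0.23867316]] panw 0.12313508203590029 handle end [0.45048137 0.3257492 ]
0.1733619970986053 -81.90823777183029
0.20859708714031278 -82.2163564178696
6.840407908016688
6.401102011471167
[[0.49334349 0.22784447 0.026     ]
 [0.50836853 0.14427118 0.026     ]
 [0.43745397 0.1788071  0.026     ]
 [0.44696257 0.14052438 0.026     ]]
scene reproj handle centre, end [[412.63468155 248.56009485]
 [426.77835647 258.7800251 ]
 [269.4078405  140.28404517]]
time_s: 0.52
tcp_pos: [0.217, 0.5859, 0.2308]
ee_rot: [0.0, 0.462, 0.887, -0.0]
contact_force: [-0.5, -0.5, -0.8]
finger_gap: 0.0854
grasp_force: 0.0
time_s: 0.93
tcp_pos: [0.217, 0.5859, 0.2309]
ee_rot: [0.0, 0.663, 0.748, -0.0]
contact_force: [0.5, 0.2, 0.1]
finger_gap: 0.085
grasp_force: 0.0
```

```bash
python3 -m jog '0 0 0 0 0 -0.012 0.0854;-0.0317 0.0197 0 0 0 0 0.0854;-0.0317 0.0197 0 0 0 0 0.0854;-0.0317 0.0197 0 0 0 0 0.0854;-0.0317 0.0197 0 0 0 0 0.0854' >/dev/null
python3 -m jog '-0.0317 0.0197 0 0 0 0 0.0854;-0.0317 0.0197 0 0 0 0 0.0854;-0.0317 0.0197 0 0 0 0 0.0854;-0.0317 0.0197 0 0 0 0 0.0854;-0.0317 0.0197 0 0 0 0 0.0854' >/dev/null
python3 -m jog '-0.0317 0.0197 0 0 0 0 0.0854;0 0 0.03 0 0 0 0.0854;0 0 0.03 0 0 0 0.0854;0 0 0.03 0 0 0 0.0854;0 0 0 0 0 0 0.0854'
python3 - <<'E'
from rig import optics,manip
import cv2,numpy as np
c=optics.read_camera("wrist"); np.savez("wrist1.npz",**c); cv2.imwrite("pics/w1.png",c["image"][:,:,::-1]); s=manip.observe(); print(s["tcp_pos"],s["ee_rot"],s["joints"])
E
```

```text
time_s: 2.18
tcp_pos: [0.4532, 0.2971, 0.1359]
ee_rot: [-0.001, 0.655, 0.756, -0.004]
contact_force: [-1.2, -0.1, -0.5]
finger_gap: 0.085
grasp_force: 0.0
[0.45430383 0.29803116 0.13908528] [-3.19545072e-04  6.55307545e-01  7.55357196e-01 -2.72494993e-03] [-0.93030826  0.22963147  0.3024334   1.80526918 -0.07463538  1.1233331
 -0.4610339 ]
```

View pics/w1.png

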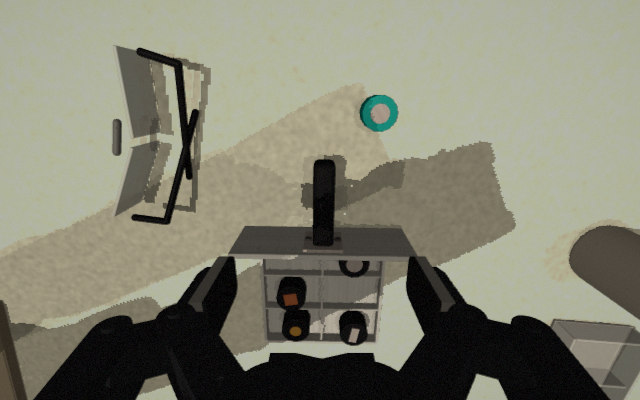

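The wrist view shows the handle upright at columns 313–335, rows 160–245, with the panel along row 228. It is roughly centred between the fingers. Next I'll measure its axis.

Run:
```python
from h import *
c=cam("wrist1"); g=c["image"].astype(float).mean(2)
m=(g<45); P=[]
for r in range(175,236,3):
    xs=np.where(m[r,300:350])[0]+300; P.append([xs.min()-.5,xs.max()+.5,r])
P=np.array(P); print(P[::5])
for z in(.048,):
    A=cast(c,P[:,[0,2]],z);B=cast(c,P[:,[1,2]],z); M=(A+B)/2; p,d=fit(M); print("width",np.linalg.norm(A-B,axis=1).mean(),"axis",p,np.degrees(np.arctan2(d[1],d[0])))
    print("end",cast(c,[324,160],z)[0])
X=cast(c,[[245.5,226.5],[401.5,226.5]],.058); print("panel top",X,np.linalg.norm(X[0]-X[1]),np.degrees(np.arctan2(*(X[1]-X[0])[1::-1])))
```

```text
[[313.5 334.5 175. ]
 [312.5 334.5 190. ]
 [312.5 334.5 205. ]
 [312.5 333.5 220. ]
 [307.5 333.5 235. ]]
width 0.0179745249847812 axis [0.45525813 0.29583815] -82.64092
end [0.45031015 0.33391548 0.048     ]
panel top [[0.39499969 0.27289042 0.058     ]
 [0.51973457 0.29116725 0.058     ]] 0.12606677301823155 8.335968541035923
```

Run:
```python
from h import *
c=cam("wrist1")
X=cast(c,[[229.5,256],[417.5,256]],.058); print("panel top",X,np.linalg.norm(X[0]-X[1]),np.degrees(np.arctan2(*(X[1]-X[0])[1::-1])),X.mean(0))
X=cast(c,[[245.5,226.5],[401.5,226.5]],0); print("panel bottom",X,np.linalg.norm(X[0]-X[1]),X.mean(0))
print(cast(c,[324,160],.024))
```

```text
panel top [[0.38331731 0.24382785 0.058     ]
 [0.53908968 0.26677818 0.058     ]] 0.15745395723678648 8.38123254921259 [0.4612035  0.25530302 0.058     ]
panel bottom [[0.38239639 0.24451569 0.        ]
 [0.5399274  0.26759798 0.        ]] 0.15921309669581146 [0.4611619  0.25605683 0.        ]
[[0.45107782 0.32903483 0.024     ]]
```

```bash
python3 -m jog '0.002 0.001 0.03 0 0 0 0.0854;0 0 0.03 0 0 0 0.0854;0 0 0.03 0 0 0 0.0854;0 0 0.02 0 0 0 0.0854;0 0 0.012 0 0 0 0.0854'
python3 -m jog '0 0 0 0 0 0 0.0854;0 0 0 0 0 0 0.04;0 0 0 0 0 0 0.03;0 0 0 0 0 0 0.024;0 0 0 0 0 0 0.02' 90
python3 -m jog '0 0 0 0 0 0 0;0 0 0 0 0 0 0;0 0 0 0 0 0 0;0 0 0 0 0 0 0;0 0 0 0 0 0 0' 90
python3 -m jog '0 0 0 0 0 0 0;0 0 0 0 0 0 0;0 0 0 0 0 0 0;0 0 0 0 0 0 0;0 0 0 0 0 0 0' 90
```

```text
time_s: 2.65
tcp_pos: [0.4566, 0.3018, 0.019]
ee_rot: [-0.0, 0.656, 0.755, -0.0]
contact_force: [0.6, -0.4, 0.6]
finger_gap: 0.0853
grasp_force: 0.0
time_s: 3.07
tcp_pos: [0.4573, 0.3019, 0.0207]
ee_rot: [0.0, 0.657, 0.754, 0.001]
contact_force: [-0.2, 0.1, 0.2]
finger_gap: 0.0388
grasp_force: 0.0
time_s: 3.48
tcp_pos: [0.4566, 0.3017, 0.0201]
ee_rot: [-0.0, 0.657, 0.754, 0.0]
contact_force: [-3.0, -0.8, 7.9]
finger_gap: 0.0169
grasp_force: 87.1
time_s: 3.9
tcp_pos: [0.4566, 0.3017, 0.0201]
ee_rot: [-0.0, 0.657, 0.754, 0.0]
contact_force: [-3.5, -1.1, 7.6]
finger_gap: 0.0163
grasp_force: 87.1
```

```bash
python3 -m jog '0 0 -0.002 0 0 0 0;0 0 -0.004 0 0 0 0;0 0 -0.005 0 0 0 0;0 0 -0.006 0 0 0 0;0 0 -0.006 0 0 0 0' 110
python3 -m jog '0 0 -0.005 0 0 0 0;0 0 -0.004 0 0 0 0;0 0 -0.002 0 0 0 0;0 0 0 0 0 0 0;0 0 0 0 0 0 0'
python3 - <<'E'
from rig import optics,manip
import cv2,numpy as np
for n in("scene","top"):
    c=optics.read_camera(n); np.savez(n+"2.npz",**c)
    if n=="scene": cv2.imwrite("pics/s2.png",cv2.resize(np.clip(255*(c["image"][150:300,250:470,::-1]/200.)**.6,0,255).astype(np.uint8),None,fx=3.4,fy=3.4,interpolation=cv2.INTER_CUBIC))
s=manip.observe(); print(s["tcp_pos"],s["ee_rot"],s["torque"],s["contact_force"])
E
```

```text
time_s: 4.32
tcp_pos: [0.4565, 0.3013, 0.0428]
ee_rot: [-0.0, 0.657, 0.754, -0.0]
contact_force: [0.5, 0.7, -4.0]
finger_gap: 0.0161
grasp_force: 107.1
time_s: 4.73
tcp_pos: [0.4565, 0.3014, 0.0533]
ee_rot: [-0.0, 0.657, 0.754, 0.0]
contact_force: [-0.1, 1.1, -4.4]
finger_gap: 0.0164
grasp_force: 107.2
[0.45637647 0.30120254 0.05300295] [-6.57378872e-05  6.56681577e-01  7.54167915e-01 -2.41232697e-04] [ 0.56326241  0.07171445 -0.01223177] [ 0.55565202  0.25505807 -4.66881678]
```

View pics/s2.png

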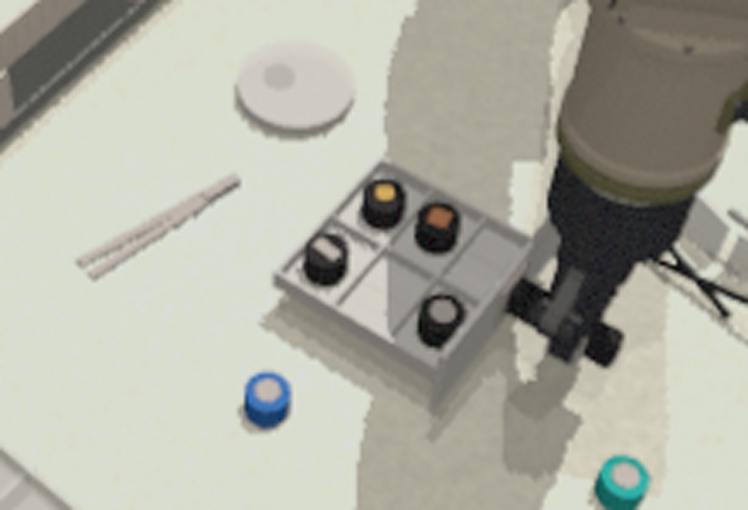

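The tray is held level and all four specimens stand at (325,258), (383,203), (437,227) and (440,320). The tweezers and petri dish are clear of it. Now I'll carry it to in front of the mouth.

```bash
python3 -m jog '-0.004 0 0 0 0 0 0;-0.008 0 0 0 0 0 0;-0.013 0 0 0 0 0 0;-0.016 -0.001 0 0 0 0 0;-0.016 -0.002 0 0 0 0 0' >/dev/null
python3 -m jog '-0.016 -0.003 0 0 0 0 0;-0.016 -0.004 0 0 0 0 0;-0.016 -0.005 0 0 0 0 0;-0.016 -0.005 0 0 0 0 0;-0.016 -0.004 0 0 0 0 0' >/dev/null
python3 -m jog '-0.016 -0.003 0 0 0 0 0;-0.016 -0.002 0 0 0 0 0;-0.016 -0.001 0 0 0 0 0;-0.016 0 0 0 0 0 0;-0.011 0 0 0 0 0 0' >/dev/null
python3 -m jog '-0.006 0 0 0 0 0 0;-0.003 0 0 0 0 0 0;0 0 0 0 0 0 0;0 0 0 0 0 0 0;0 0 0 0 0 0 0'
python3 - <<'E'
from rig import optics,manip
import cv2,numpy as np
G=lambda a:np.clip(255*(a[:,:,::-1]/200.)**.6,0,255).astype(np.uint8)
o=[]
for n,(a,b,l,r) in dict(scene=(90,240,200,390),top=(150,285,300,420)).items():
    c=optics.read_camera(n); np.savez(n+"3.npz",**c)
    o.append(cv2.resize(G(c["image"][a:b,l:r]),None,fx=(2.2 if n=="scene" else 3),fy=(2.2 if n=="scene" else 3),interpolation=cv2.INTER_CUBIC))
h=max(x.shape[0] for x in o); o=[cv2.copyMakeBorder(x,0,h-x.shape[0],0,0,0) for x in o]
cv2.imwrite("pics/m3.png",np.hstack(o))
s=manip.observe(); print(s["tcp_pos"],s["ee_rot"],s["contact_force"])
E
```

```text
time_s: 6.5
tcp_pos: [0.4572, 0.0792, 0.0533]
ee_rot: [-0.0, 0.656, 0.755, 0.0]
contact_force: [1.4, -0.1, -4.9]
finger_gap: 0.0161
grasp_force: 107.1
[0.4571573  0.07900981 0.05323678] [-9.74216157e-05  6.56249081e-01  7.54544322e-01  1.47668719e-05] [-0.08102961 -0.09953143 -3.95382739]
```

View pics/m3.png

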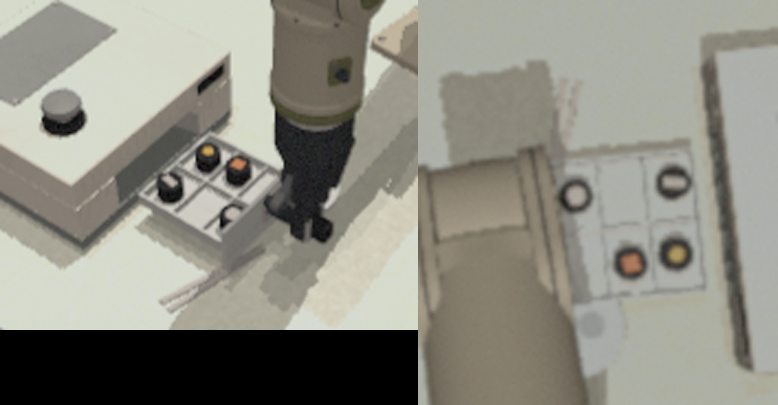

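The scene crop shows the pan's far edge (140,195)–(205,135) just in front of the mouth. In the top crop the pan's far corners are at (691,147) and (705,288), squarely facing the front face, with the specimens upright. Next I'll compute the lateral offset.

Run:
```python
from h import *
c=cam("top3"); b=lambda u,v:((u-418+.5)/3-.5+300,(v+.5)/3-.5+150)
B=np.array([.4853,-.1217]); ex=np.array([.1402,-.9901]); ey=-np.array([ex[1],-ex[0]]); ey=np.array([.9901,.1402])
X=cast(c,[b(691,147),b(705,288)],.049)[:,:2]; d=X[0]-X[1]
print("far corners in bay:",(X-B)@np.c_[ex,ey],"w",np.linalg.norm(d),"yaw",np.degrees(np.arctan2(d[1],d[0])))
S=cast(c,[b(575,194),b(673,182),b(630,262),b(676,253)],.059)[:,:2]; print("spec",(S-B)@np.c_[ex,ey])
T=np.array([.45716,.07901]); print("tool",(T-B)@np.c_[ex,ey])
s=cam("scene3"); 
print("scene pred far corners z.033,.049,.055:",[proj(s,[[*x,z] for x in X]).round(1).tolist() for z in(.033,.049,.055)])
print("seen",[(200+140/2.2,90+197/2.2),(200+208/2.2,90+133/2.2)])
# mouth bottom corners & top predicted in scene
W=lambda x,y,z:[*(B+x*ex+y*ey),z]
print("mouth pred",proj(s,[W(0,-73,.0)if 0 else W(0,.073,.025),W(0,.073,.073),W(0,-.073,.073),W(0,-.073,.025)]).round(1))
print("plunger",proj(s,[W(.07,.07,.1455)]), proj(c,[W(.07,.07,.1455)]))
```

```text
far corners in bay: [[-0.02126713  0.0600545 ]
 [-0.02383739 -0.062672  ]] w 0.12275623146922157 yaw 6.859835936492164
spec [[-0.12652299  0.03039754]
 [-0.04143338  0.03118193]
 [-0.08628123 -0.03303816]
 [-0.04612142 -0.02978874]]
tool [-0.2026682   0.00027813]
scene pred far corners z.033,.049,.055: [[[262.6, 181.4], [294.3, 153.9]], [[262.0, 176.9], [294.1, 149.3]], [[261.8, 175.2], [294.1, 147.6]]]
seen [(263.6363636363636, 179.54545454545453), (294.5454545454545, 150.45454545454544)]
mouth pred [[252.8 182.9]
 [250.7 169.2]
 [289.  136.3]
 [289.6 150.2]]
plunger [[225.52152519 133.54191262]] [[431.96380871 187.51366589]]
```

```bash
python3 -m jog '0 0 -0.002 0 0 -0.004 0;0 0 -0.001 0 0 -0.004 0;-0.003 0 0 0 0 0 0;-0.005 0 0 0 0 0 0;-0.006 0 0 0 0 0 0'
python3 -m jog '-0.006 0 0 0 0 0 0;-0.006 0 0 0 0 0 0;-0.006 0 0 0 0 0 0;-0.006 0 0 0 0 0 0;-0.006 0 0 0 0 0 0'
python3 -m jog '-0.006 0 0 0 0 0 0;-0.004 0 0 0 0 0 0;-0.003 0 0 0 0 0 0;0 0 0 0 0 0 0;0 0 0 0 0 0 0'
```

```text
time_s: 7.02
tcp_pos: [0.4593, 0.0641, 0.0563]
ee_rot: [-0.0, 0.653, 0.757, 0.0]
contact_force: [0.4, 0.7, -5.3]
finger_gap: 0.0162
grasp_force: 107.3
time_s: 7.43
tcp_pos: [0.4637, 0.034, 0.0563]
ee_rot: [-0.0, 0.654, 0.757, 0.0]
contact_force: [0.1, -0.5, -5.0]
finger_gap: 0.0162
grasp_force: 107.2
time_s: 7.85
tcp_pos: [0.4656, 0.022, 0.0563]
ee_rot: [-0.0, 0.654, 0.757, 0.0]
contact_force: [-0.3, 0.2, -4.5]
finger_gap: 0.0162
grasp_force: 107.2
```

```bash
python3 -m jog '-0.003 0 0 0 0 0 0;-0.005 0 0 0 0 0 0;-0.005 0 0 0 0 0 0;-0.005 0 0 0 0 0 0;-0.005 0 0 0 0 0 0'
python3 -m jog '-0.005 0 0 0 0 0 0;-0.005 0 0 0 0 0 0;-0.005 0 0 0 0 0 0;-0.005 0 0 0 0 0 0;-0.003 0 0 0 0 0 0'
python3 -c "
from rig import optics,manip
import cv2,numpy as np
c=optics.read_camera('scene');np.savez('scene4.npz',**c)
cv2.imwrite('pics/s4.png',cv2.resize(np.clip(255*(c['image'][70:230,170:370,::-1]/200.)**.6,0,255).astype(np.uint8),None,fx=3.5,fy=3.5,interpolation=cv2.INTER_CUBIC))"
```

```text
time_s: 8.27
tcp_pos: [0.469, -0.0015, 0.0563]
ee_rot: [0.0, 0.654, 0.757, 0.0]
contact_force: [0.9, -0.7, -4.6]
finger_gap: 0.0163
grasp_force: 107.1
time_s: 8.68
tcp_pos: [0.4723, -0.0244, 0.0563]
ee_rot: [0.0, 0.654, 0.757, 0.0]
contact_force: [0.1, 0.6, -5.0]
finger_gap: 0.016
grasp_force: 107.2
```

View pics/s4.png

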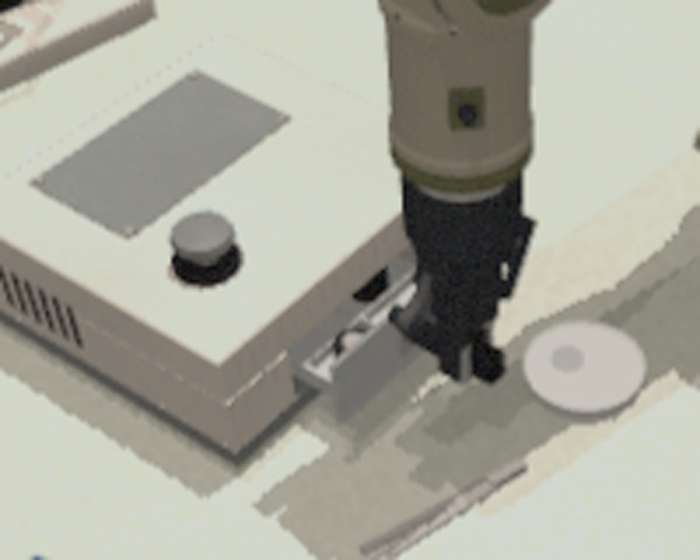

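The tray is going in cleanly: the panel is at (370,370), still about 47 mm out, and nothing is touching. I'll go on in, lower onto the floor, then push home.

```bash
python3 -m jog '-0.005 0 0 0 0 0 0;-0.006 0 0 0 0 0 0;-0.006 0 0 0 0 0 0;-0.006 0 0 0 0 0 0;-0.006 0 0 0 0 0 0'
python3 -m jog '-0.004 0 0 0 0 0 0;-0.002 0 0 0 0 0 0;0 0 0.002 0 0 0 0;0 0 0.002 0 0 0 0;0 0 0.002 0 0 0 0'
python3 -m jog '0 0 0.001 0 0 0 0;0 0 0.001 0 0 0 0;0 0 0.001 0 0 0 0;0 0 0.001 0 0 0 0;0 0 0 0 0 0 0'
```

```text
time_s: 9.15
tcp_pos: [0.4765, -0.053, 0.0563]
ee_rot: [0.0, 0.654, 0.757, 0.0]
contact_force: [0.2, -0.2, -5.8]
finger_gap: 0.0164
grasp_force: 107.3
time_s: 9.57
tcp_pos: [0.4773, -0.0578, 0.05]
ee_rot: [-0.0, 0.653, 0.757, 0.0]
contact_force: [-0.6, 1.0, -4.6]
finger_gap: 0.0165
grasp_force: 107.2
time_s: 9.98
tcp_pos: [0.4774, -0.0581, 0.0462]
ee_rot: [0.0, 0.654, 0.757, 0.0]
contact_force: [0.6, 0.6, -3.0]
finger_gap: 0.0162
grasp_force: 107.4
```

```bash
python3 -m jog '0 0 0.001 0 0 0 0;0 0 0 0 0 0 0;-0.002 0 0 0 0 0 0;-0.003 0 0 0 0 0 0;-0.002 0 0 0 0 0 0'
python3 -m jog '-0.002 0 0 0 0 0 0;-0.001 0 0 0 0 0 0;-0.001 0 0 0 0 0 0;-0.001 0 0 0 0 0 0;0 0 0 0 0 0 0'
```

```text
time_s: 10.4
tcp_pos: [0.4786, -0.0655, 0.0454]
ee_rot: [0.0, 0.654, 0.757, 0.0]
contact_force: [-0.9, 0.9, -1.9]
finger_gap: 0.0163
grasp_force: 107.6
time_s: 10.82
tcp_pos: [0.4786, -0.0685, 0.0453]
ee_rot: [-0.001, 0.653, 0.757, 0.0]
contact_force: [-5.0, 7.8, 5.1]
finger_gap: 0.0161
grasp_force: 108.4
```

```bash
python3 -m jog '-0.001 0 0 0 0 0 0;0 0 0 0 0 0 0;-0.001 0 0 0 0 0 0;0 0 0 0 0 0 0;0 0 0 0 0 0 0'
python3 -m jog '-0.001 0 0 0 0 0 0;0 0 0 0 0 0 0;0 0 0 0 0 0 0;0 0 0 0 0 0 0;0 0 0 0 0 0 0'
python3 -c "
from rig import optics,manip
import cv2,numpy as np
s=manip.observe();print(s['tcp_pos'],s['contact_force'],s['torque'])
G=lambda a:np.clip(255*(a[:,:,::-1]/200.)**.6,0,255).astype(np.uint8)
a=optics.read_camera('scene')['image'][90:220,210:330];b=optics.read_camera('wrist')['image'][180:400,120:520]
a=cv2.resize(G(a),None,fx=3.3,fy=3.3,interpolation=cv2.INTER_CUBIC);b=G(b)
b=cv2.copyMakeBorder(b,0,a.shape[0]-b.shape[0],0,0,0);cv2.imwrite('pics/h5.png',np.hstack([a,b]))"
```

```text
time_s: 11.23
tcp_pos: [0.4785, -0.0687, 0.0453]
ee_rot: [-0.002, 0.652, 0.758, 0.001]
contact_force: [-8.3, 15.0, 9.6]
finger_gap: 0.0163
grasp_force: 108.9
time_s: 11.65
tcp_pos: [0.4785, -0.0688, 0.0453]
ee_rot: [-0.003, 0.652, 0.758, 0.001]
contact_force: [-9.7, 18.9, 10.0]
finger_gap: 0.0169
grasp_force: 109.2
[ 0.47847395 -0.06878419  0.04527221] [-9.72710059 18.89710458  9.99264632] [3.67593644 1.68748581 0.29202271]
```

View pics/h5.png

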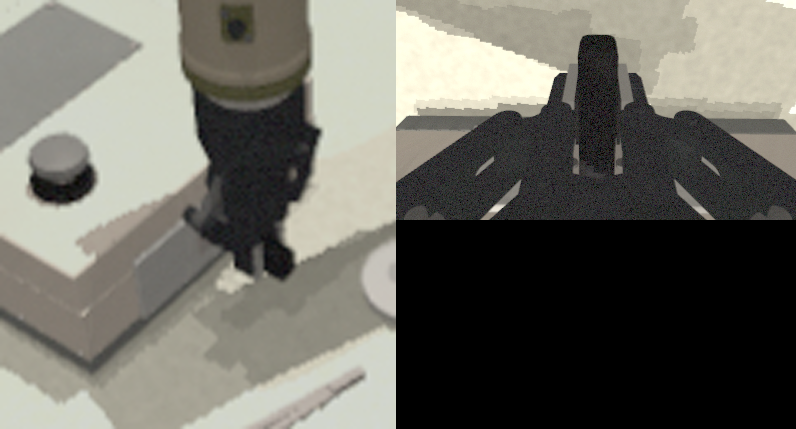

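The panel looks flush against the front face at (180,265), and it stopped under about 19 N. There is a sideways load, so I'll release, back off and check the seat.

```bash
python3 -m jog '0.001 0 0 0 0 0 0;0.002 0 0 0 0 0 0.03;0 0 0 0 0 0 0.05;0 0 0 0 0 0 0.06;0 0 0 0 0 0 0.06'
python3 -m jog '0 0 -0.01 0 0 0 0.06;0 0 -0.03 0 0 0 0.06;0.01 0 -0.03 0 0 0 0.06;0.03 0 -0.01 0 0 0 0.06;0.03 0 0 0 0 0 0.06'
python3 -m jog '0.02 0 0 0 0 0 0.0;0 0 0 0 0 0 0.0;0 0 0 0 0 0 0.0;0 0 0 0 0 0 0.0;0 0 0 0 0 0 0.0'
python3 -c "
from rig import optics,manip
import cv2,numpy as np
s=manip.observe();print(s['tcp_pos'],s['contact_force'])
G=lambda a:np.clip(255*(a[:,:,::-1]/200.)**.6,0,255).astype(np.uint8)
A=optics.read_camera('scene');B=optics.read_camera('wrist');C=optics.read_camera('top');np.savez('scene6.npz',**A);np.savez('wrist6.npz',**B);np.savez('top6.npz',**C)
a=cv2.resize(G(A['image'][100:190,235:325]),None,fx=4.4,fy=4.4,interpolation=cv2.INTER_CUBIC);b=G(B['image'])[:396,120:520]
cv2.imwrite('pics/h6.png',np.hstack([a,b]))"
```

```text
time_s: 12.17
tcp_pos: [0.4793, -0.0707, 0.0455]
ee_rot: [0.0, 0.654, 0.757, 0.0]
contact_force: [0.2, 0.6, 0.6]
finger_gap: 0.0596
grasp_force: 0.0
time_s: 12.58
tcp_pos: [0.4709, -0.0014, 0.1291]
ee_rot: [0.002, 0.655, 0.755, 0.002]
contact_force: [0.9, 0.5, -1.4]
finger_gap: 0.0602
grasp_force: 0.0
time_s: 13.0
tcp_pos: [0.4661, 0.0177, 0.1255]
ee_rot: [0.0, 0.654, 0.756, -0.0]
contact_force: [-0.5, -0.4, -0.2]
finger_gap: 0.0005
grasp_force: 0.0
[0.46614366 0.01767744 0.125503  ] [-0.54377078 -0.44253544 -0.21328202]
```

View pics/h6.png

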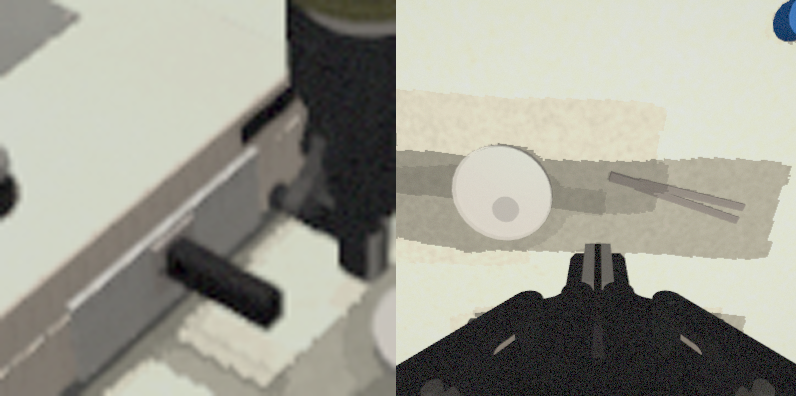

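The panel looks flush, with only its thin top edge lit, and the dish and tweezers are undisturbed. I'll confirm the seat with a free push on the handle's end with shut fingers.

```bash
python3 -m jog '0 0 0.03 0 0 0 0;0 0 0.03 0 0 0 0;0 0 0.013 0 0 0 0;-0.02 0 0 0 0 0 0;-0.012 0 0 0 0 0 0'
python3 -m jog '-0.006 0 0 0 0 0 0;-0.004 0 0 0 0 0 0;-0.003 0 0 0 0 0 0;-0.002 0 0 0 0 0 0;0 0 0 0 0 0 0'
```

```text
time_s: 13.57
tcp_pos: [0.4699, -0.0142, 0.0512]
ee_rot: [-0.0, 0.654, 0.757, -0.001]
contact_force: [0.9, -0.8, -0.1]
finger_gap: -0.0
grasp_force: 0.0
time_s: 13.98
tcp_pos: [0.4729, -0.0274, 0.0524]
ee_rot: [0.0, 0.654, 0.757, 0.0]
contact_force: [0.4, -0.5, 0.1]
finger_gap: 0.0001
grasp_force: 0.0
```

```bash
python3 -m jog '-0.002 0 0 0 0 0 0;-0.001 0 0 0 0 0 0;-0.001 0 0 0 0 0 0;-0.001 0 0 0 0 0 0;0 0 0 0 0 0 0'
python3 -m jog '-0.001 0 0 0 0 0 0;-0.001 0 0 0 0 0 0;-0.001 0 0 0 0 0 0;0 0 0 0 0 0 0;0 0 0 0 0 0 0'
python3 -m jog '-0.001 0 0 0 0 0 0;0 0 0 0 0 0 0;-0.001 0 0 0 0 0 0;0 0 0 0 0 0 0;0 0 0 0 0 0 0'
```

```text
time_s: 14.4
tcp_pos: [0.4732, -0.0295, 0.0524]
ee_rot: [-0.001, 0.653, 0.758, 0.001]
contact_force: [-2.4, 11.1, 4.8]
finger_gap: 0.0001
grasp_force: 5.7
time_s: 14.82
tcp_pos: [0.4732, -0.0296, 0.0523]
ee_rot: [-0.003, 0.652, 0.758, 0.002]
contact_force: [-5.7, 21.7, 6.7]
finger_gap: 0.0
grasp_force: 11.5
time_s: 15.23
tcp_pos: [0.4732, -0.0296, 0.0523]
ee_rot: [-0.004, 0.651, 0.759, 0.002]
contact_force: [-9.0, 30.5, 9.6]
finger_gap: -0.0001
grasp_force: 15.4
```

```bash
python3 -m jog '0.01 0 0 0 0 0 0;0.02 0 0 0 0 0 0;0.01 0 -0.03 0 0 0 0;0 0 -0.04 0 0 0 0;0 0 -0.04 0 0 0 0' >/dev/null
python3 -m jog '0 0 -0.04 0 0 0 0;0 0 0 0 0 0 0;0 0 0 0 0 0 0;0 0 0 0 0 0 0;0 0 0 0 0 0 0'
python3 - <<'E'
from h import *
from rig import optics
B=np.array([.4853,-.1217]); ex=np.array([.1402,-.9901]); ey=np.array([.9901,.1402]); W=lambda x,y,z:[*(B+x*ex+y*ey),z]
s=cam("scene6"); print("pred panel top corners",proj(s,[W(-.005,.08,.083),W(-.005,-.08,.083),W(-.08,0,.073)]).round(1),"seen",(250.9,169.3),(293,134),(298,166))
c=optics.read_camera("top"); np.savez("top7.npz",**c); c=cam("top7")
cast_=lambda p,z:cast(c,p,z)[:,:2]
g=c["image"].astype(float); roi=g[174:202,416:446].mean(2); m=(roi<roi.max()*.8).astype(np.uint8)
n,L,st,ce=cv2.connectedComponentsWithStats(m); k=1+np.argmax(st[1:,4]); p=ce[k]+[416,174]; print("plunger blob",st[k],p,cast_(p,.14),W(.07,.07,.1455))
gg=g.mean(2); d=(gg<60); d[:215]=0; d[245:]=0; d[:,:355]=0; d[:,392:]=0; ys,xs=np.where(d); print("handle px",len(xs)); 
if len(xs)>50:
    X=cast_(np.c_[xs,ys],.071); q,v=fit(np.c_[X]); print(((X-B)@np.c_[ex,ey]).min(0),((X-B)@np.c_[ex,ey]).max(0),np.degrees(np.arctan2(v[1],v[0])))
E
```

```text
time_s: 16.07
tcp_pos: [0.4677, 0.0021, 0.2011]
ee_rot: [-0.001, 0.654, 0.757, -0.001]
contact_force: [0.4, -0.5, -0.2]
finger_gap: 0.0001
grasp_force: 0.0
pred panel top corners [[249.9 168.9]
 [292.1 132.7]
 [296.3 166. ]] seen (250.9, 169.3) (293, 134) (298, 166)
plunger blob [  4   4  21  21 336] [429.92261905 188.47321429] [[ 0.56248276 -0.1773018 ]] [np.float64(0.5644210000000001), np.float64(-0.18119300000000002), 0.1455]
handle px 124
[-0.12515282 -0.05596   ] [-0.03875975  0.01874748] -79.70128
```

Both panel corners match the predicted home position within about 1 px, so the tray is square and home. Now to the plunger.

```bash
python3 -m jog '-0.0324 0.0114 0 0 0 0 0;-0.0324 0.0114 0 0 0 0 0;-0.0324 0.0114 0 0 0 0 0;-0.0324 0.0114 0 0 0 0 0;-0.0324 0.0114 0 0 0 0 0'
python3 -m jog '-0.0323 0.0115 0 0 0 0 0;0 0 0.025 0 0 0 0;0 0 0.015 0 0 0 0;0 0 0.005 0 0 0 0;0 0 0 0 0 0 0'
python3 -c "
from h import *
from rig import optics
c=optics.read_camera('scene');cv2.imwrite('pics/p8.png',cv2.resize(np.clip(255*(c['image'][70:180,170:300,::-1]/200.)**.6,0,255).astype(np.uint8),None,fx=4,fy=4,interpolation=cv2.INTER_CUBIC))"
```

```text
time_s: 16.53
tcp_pos: [0.5485, -0.1512, 0.2011]
ee_rot: [-0.001, 0.653, 0.757, -0.001]
contact_force: [0.6, 0.7, 0.1]
finger_gap: -0.0002
grasp_force: 0.0
time_s: 16.95
tcp_pos: [0.5632, -0.1797, 0.155]
ee_rot: [-0.002, 0.654, 0.757, -0.001]
contact_force: [-0.5, -0.1, 0.6]
finger_gap: 0.0002
grasp_force: 0.0
```

View pics/p8.png

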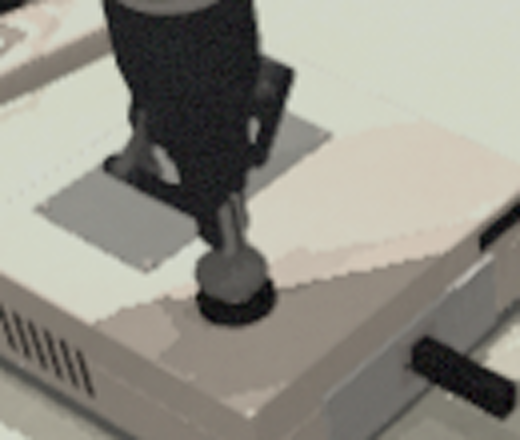

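The fingertips at (235,255) are over the middle of the head at (232,275), and the tray is still flush. Pressing now.

```bash
python3 -m jog '0 0 0.005 0 0 0 0;0 0 0.003 0 0 0 0;0 0 0.003 0 0 0 0;0 0 0.003 0 0 0 0;0 0 0.002 0 0 0 0'
python3 -m jog '0 0 0.002 0 0 0 0;0 0 0.001 0 0 0 0;0 0 0.001 0 0 0 0;0 0 0.001 0 0 0 0;0 0 0 0 0 0 0'
```

```text
time_s: 17.42
tcp_pos: [0.5648, -0.18, 0.1415]
ee_rot: [0.0, 0.654, 0.757, 0.0]
contact_force: [-1.3, 0.2, 4.5]
finger_gap: 0.0001
grasp_force: 2.1
time_s: 17.83
tcp_pos: [0.5648, -0.18, 0.1366]
ee_rot: [0.0, 0.654, 0.757, 0.0]
contact_force: [-1.0, 2.5, 5.9]
finger_gap: -0.0005
grasp_force: 3.1
```

```bash
python3 -m jog '0 0 0.001 0 0 0 0;0 0 0.001 0 0 0 0;0 0 0.001 0 0 0 0;0 0 0 0 0 0 0;0 0 0 0 0 0 0'
python3 -m jog '0 0 0.001 0 0 0 0;0 0 0.001 0 0 0 0;0 0 0 0 0 0 0;0 0 0 0 0 0 0;0 0 0 0 0 0 0'
```

```text
time_s: 18.25
tcp_pos: [0.565, -0.18, 0.1353]
ee_rot: [0.0, 0.654, 0.757, 0.001]
contact_force: [-8.0, 3.7, 20.4]
finger_gap: -0.0003
grasp_force: 10.3
time_s: 18.67
tcp_pos: [0.5652, -0.18, 0.1351]
ee_rot: [0.0, 0.654, 0.757, 0.002]
contact_force: [-14.6, 6.2, 38.4]
finger_gap: -0.0
grasp_force: 18.7
```

At the stop: the head is 10 mm down and the force is rising steeply. Releasing and moving clear.

```bash
python3 -m jog '0 0 -0.005 0 0 0 0;0 0 -0.005 0 0 0 0;0 0 -0.01 0 0 0 0;0 0 -0.03 0 0 0 0;0 0 -0.04 0 0 0 0'
python3 -m jog '0 0 -0.02 0 0 0 0;0.03 0 0 0 0 0 0;0.04 0 0 0 0 0 0;0.03 0 0 0 0 0 0;0 0 0 0 0 0 0'
python3 -c "
from h import *
from rig import optics
c=optics.read_camera('scene');cv2.imwrite('pics/f9.png',cv2.resize(np.clip(255*(c['image'][60:320,100:440,::-1]/200.)**.6,0,255).astype(np.uint8),None,fx=2.3,fy=2.3,interpolation=cv2.INTER_CUBIC))"
```

```text
time_s: 19.08
tcp_pos: [0.5627, -0.1797, 0.2197]
ee_rot: [-0.002, 0.654, 0.757, -0.002]
contact_force: [0.9, -0.2, 1.4]
finger_gap: 0.0
grasp_force: 0.0
time_s: 19.5
tcp_pos: [0.5497, -0.0741, 0.2412]
ee_rot: [-0.001, 0.651, 0.759, 0.001]
contact_force: [-0.1, 0.9, -0.8]
finger_gap: -0.0003
grasp_force: 0.0
```

View pics/f9.png

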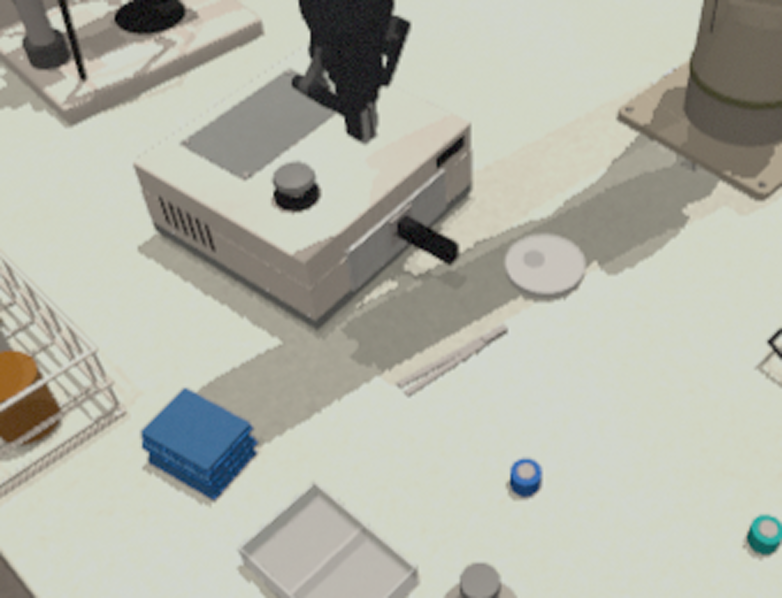

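The plunger is back up at (295,180), the tray panel is flush at (395,235), and the bystanders are where they were. The arm touches nothing.

```bash
python3 -c "
from rig import manip
print(manip.job_done())"
```

```text
the job is handed in; nothing more can be done
None
```

The tray is fully home in the UV cleaner, the start plunger was then pushed to its stop and came back up, and the job is handed in at about 19.5 s; the specimens stood upright until the tray went in, but can't be seen inside.

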